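Make up the wheel kit and the hanging kit

TASK

Make up two kits. In the blue tray stand the red hub cover and the steel socket at opposite ends, and only then set the oak block crosswise into the gap left between them so that nothing can shift. In the yellow divided tray stand the steel spring clip in the wide pocket and the orange-capped jar in the narrow pocket, everything upright on the tray floors; leave the black hub cover and the grey foam brick where they are.

Things in the scene. Friction and masses are not known exactly. Their poses are not given: they have to be found in the camera images.
- pack_tray: blue open tray, no divider, fixed, 88 (its x) x 156 (its y) x 20 mm high, walls and floor 4 mm: inside 80 x 148; origin at the centre of its underside, z up. Cover, block, socket stand in a row along y (16 mm play in all), midway in x: cover against either y end wall (centre 44 mm from the tray's), socket against the other (56 mm), the block's length along the tray's x
- split_tray: yellow open tray with one cross wall, fixed to the surface, outside 88 (its x) x 156 (its y) x 20 mm high, walls and floor 4 mm; origin at the centre of its underside, z up. The 4 mm cross wall (19 mm high) stands at its y = +12 mm: the narrow pocket is 80 x 60 mm, centred at y = +44 mm; the wide pocket is 80 x 84 mm, centred at y = -32 mm
- red_cover: red hard silicone hub cover, round cap of 60 mm diameter with straight sides to 40 mm height, 46 mm high in all, 90 g; stands upright on the work surface at the start; origin at the centre of its underside, z up
- socket: steel lug wrench socket, cylinder of 36 mm diameter, 55 mm high, dark hexagon in its top, 220 g; stands upright on the work surface at the start; origin at the centre of its underside, z up
- oak_block: plain brown oak block, 60 (its x) x 36 (its y) x 55 mm high, 85 g; stands upright on the work surface at the start; origin at the centre of its underside, z up
- clip: stainless spring clip hanger, stiff: foot plate 62 (its x) x 26 (its y) x 3 mm with two upright arms, their flat outer faces 40 mm apart along x, 24 mm wide, vertical up to 38 mm height, then bent inwards; 50 mm high in all, 70 g; stands upright on the work surface at the start; origin at the centre of its underside, z up
- jar: small closed white jar of screws with an orange cap, 42 mm diameter, 55 mm high, 90 g; stands upright on the work surface at the start; origin at the centre of its underside, z up
- black_cover: black hub cover of the same shape as the red one (60 mm diameter, 46 mm high), not for these kits: leave it alone; stands upright on the work surface at the start; origin at the centre of its underside, z up
- foam_brick: grey foam brick, 66 x 66 x 50 mm high, too wide for the gap: leave it alone; stands upright on the work surface at the start; origin at the centre of its underside, z up
Things that resemble listed ones, but are neither listed nor needed, are in the scene too. What is shaped like the clip but green or purple is not meant.

How it is judged:
By the outcome, as a careful person would: the job done as asked, in the order asked, and still so for the second after the job is handed in, with the robot touching nothing.
It also fails if it takes over 128 s, if anything falls off the work surface, if the arm or the gripper's body presses on something with over 40 N, if the wrist force passes 120 N, or if a joint passes its speed limit or range.

ROBOT

A 6-joint arm with a two-finger parallel gripper is mounted at the origin on the work surface. World frame = base frame: x ahead of the robot, y to its left, z up, the work surface at z = 0. Lengths are in m, angles in rad, forces in N, time in s.
With the tool pointing down it reaches from about 0.3 to 0.85 m from the base axis. Payload 5.4 kg.
Tool frame: the origin (TCP) lies on the centre line of the jaws, within the pads' length; the fingertips stand 22 mm ahead of it and the grasp point (between the pads) lies 3 mm ahead of it; z points along the fingers, y is the line along which they close (so a half turn about z gives the same grasp; the last joint's range is limited). The gripper opens to 85 mm and grips with 20 to 120 N. Pads are 22 mm wide; open, the fingers measure 114 mm over their backs; the gripper's body (76 mm by 85 mm) begins 54 mm behind the grasp point. The pads swing forward as they close: fully open they stand 13 mm farther back than shut.
Start: joints at [0.981, 0.158, 1.597, -0, 1.386, -0.21], TCP at [0.213, 0.534, 0.253] pointing down, gripper open.
Joint ranges: [-2.91, 2.91], [-0.94, 2.29], [0.18, 2.7], [-1.29, 4.43], [0.17, 2.64], [-3, 3]. Speed limits (rad/s): [2.57, 2.57, 3.14, 3.14, 3.14, 3.14].

INTERFACE

Orientations are given as a unit quaternion [x, y, z, w].
In Python, from workcell import r gives the robot as it stands. The module is installed in compiled form; this text tells all that it offers.
- The arm moves only by the shell command python3 -m crank 'ROWS' [FORCE]. ROWS is JSON, a list of rows, each a list of 3 entries, a list of its own where there are three numbers: the opening, from 0 (shut) to 1 (fully open), then the shift along the tool's x, y, z in mm, then the turn, a rotation vector about the tool's x, y, z in degrees. A call has 1 to 8 rows; each row shifts and turns the commanded pose from where the row before left it, along the tool's axes as they then stand; what a row does not reach is not made up. A row lasts 1/10 s, in which the tool goes at most 50 mm and 8.59 degrees, less where a joint would pass 70% of its speed; a pose out of reach is approached as far as the arm can. A call with a gripper value outside its range is refused whole. The fingers move at their own pace and stop on an object; FORCE is the grip in N (left out, the last holds). Time passes only in rows, so rows that do not move let the fingers close. It gives the time, the measured TCP pose, the force, the opening and the grip force at its end, in the units of the state.
- r.read_state(): the state, without advancing time (a new reading comes with each control period).
- r.get_image(name): name is "scene" or "top"; returns a dict with "img" (480x640x3 uint8, red, green, blue), "vfov" (degrees; the focal length in pixels is half the picture's height over the tangent of half this angle, whatever the lens; pixels are square), "cx", "cy" (the principal point, pixels), "distortion" ([k1, k2, p1, p2, k3] as OpenCV has them; the pictures are not rectified), "T" (4x4, takes a point from camera to world coordinates). Camera axes: x right, y down, z forward; pixel columns grow to the right and rows downward; lengths in m; the calibration is good to about 2 mm. A picture is of the moment at which its call begins. There is no depth.
- r.sign_off(): hands the job in; it is judged then, once.
Trained networks look in the newest picture that a camera, given by its name, has taken for a name from the list of things; names that differ only in an ending like _2 or _b are one class to them, and where a whole thing is asked for, a point or a joint stands for the part that bears it (a point fixed in the world has none). Each returns a list of dicts, best first, with "p" (0 to 1); they miss things now and then, are a little off and sometimes report something else, mostly with a low value. They report only what shows in the picture. A call takes as long as a camera call. They do not tell look-alikes from the thing itself.
- r.cut_out(camera, thing): "mask" (480x640 bool, what is visible of it) and "rect" ([left, top, right, bottom] in pixels, round what is visible of it).
The state is a dict: "time": time; "q": joint angles; "joint_vel": joint speeds; "effort": joint torques, N m; "tool_pos": TCP position; "tcp_rot": TCP orientation; "ft_force": force on the tool from outside, world axes, zero at the start; "moment": the same for the moment, N m; "finger_gap": finger opening in m; "grip_force": force on a finger pad.
Only numpy, scipy, OpenCV 4.12 (cv2) and the standard library are available. Lean on these libraries where they do the work, as an engineer would, in place of code of your own. Each camera call takes 0.05 s, during which the arm holds its last target. There are 200 camera calls.

## Working session

There is one attempt and no reset: what is moved stays moved. The work goes in short steps, Python scripts to look and compute and a shell command to move; the robot and the scene stay as the last step left them, time stands still between calls to the robot, and variables do not carry over. Pictures are saved under pics/ and viewed, at most 14 in all, crops included, and the job is handed in when it is done.

```bash
mkdir -p pics
cat > h.py <<'E'
import numpy as np,cv2
from workcell import r
from scipy.spatial.transform import Rotation as R
def K(d):
    f=240/np.tan(np.radians(d['vfov'])/2); return np.array([[f,0,d['cx']],[0,f,d['cy']],[0,0,1.]])
def px2w(d,uv,z):
    p=cv2.undistortPoints(np.array(uv,float).reshape(-1,1,2),K(d),np.array(d['distortion'],float)).reshape(-1,2)
    T=np.array(d['T']); v=np.c_[p,np.ones(len(p))]@T[:3,:3].T; o=T[:3,3]
    return o+v*((z-o[2])/v[:,2:3])
def w2px(d,P):
    Ti=np.linalg.inv(np.array(d['T']))
    return cv2.projectPoints(np.array(P,float).reshape(-1,1,3),cv2.Rodrigues(Ti[:3,:3])[0],Ti[:3,3],K(d),np.array(d['distortion'],float))[0].reshape(-1,2)
E
python3 - <<'E'
from h import *
for n in ['top','scene']:
    d=r.get_image(n); cv2.imwrite(f'pics/{n}0.png',d['img'][:,:,::-1]); print(n,d['vfov'],np.round(d['T'],3).tolist(),d['distortion'])
for t in ['pack_tray','split_tray','red_cover','socket','oak_block','clip','jar','black_cover','foam_brick']:
  for n in ['top','scene']:
    print(t,n,[(round(x['p'],2),[round(float(v)) for v in x['rect']]) for x in r.cut_out(n,t)][:5])
print(r.read_state())
E
```

```text
top 54.99206275650392 [[-0.019, -0.981, 0.192, 0.28], [-1.0, 0.019, -0.003, -0.001], [-0.001, -0.192, -0.981, 1.09], [0.0, 0.0, 0.0, 1.0]] [-0.11410706  0.          0.          0.          0.        ]
scene 49.442478046210184 [[-0.001, 0.864, -0.503, 1.039], [1.0, -0.002, -0.004, 0.015], [-0.005, -0.503, -0.864, 0.963], [0.0, 0.0, 0.0, 1.0]] [0.00880032 0.         0.         0.         0.        ]
pack_tray top [(0.94, [208, 175, 276, 217])]
pack_tray scene []
split_tray top [(0.8, [339, 168, 405, 206])]
split_tray scene [(0.84, [208, 277, 287, 328])]
red_cover top [(0.97, [144, 214, 172, 245]), (0.42, [175, 286, 195, 316])]
red_cover scene [(0.68, [486, 236, 522, 271])]
socket top [(0.5, [298, 257, 317, 274])]
socket scene [(0.94, [319, 204, 340, 229])]
oak_block top [(0.83, [469, 214, 491, 244])]
oak_block scene [(0.9, [111, 229, 141, 266]), (0.42, [364, 268, 452, 316])]
clip top [(0.89, [175, 286, 194, 316]), (0.85, [130, 276, 163, 298]), (0.83, [206, 295, 234, 310]), (0.24, [425, 287, 449, 306])]
clip scene [(0.83, [406, 176, 437, 198]), (0.78, [452, 173, 470, 203]), (0.71, [488,
[... 449 characters left out ...]
, 'q': array([ 9.80884750e-01,  1.58414550e-01,  1.59697594e+00, -2.14180958e-05,
        1.38622122e+00, -2.10054014e-01]), 'joint_vel': array([-2.90154378e-05, -1.43664812e-04, -8.73380974e-04,  9.65260263e-04,
        8.25008827e-04, -6.95159234e-04]), 'effort': array([-1.87369587e-03, -3.96013033e+01, -3.31708324e+01, -3.65139440e-04,
        4.80363760e-04,  1.61998526e-05]), 'tool_pos': array([0.21319602, 0.53400038, 0.25330303]), 'tcp_rot': array([ 1.88787027e-01,  9.82018054e-01, -1.28771710e-05,  5.98514768e-06]), 'ft_force': array([ 0.12447176, -0.11434974, -0.30357784]), 'moment': array([ 0.02550377, -0.0108077 , -0.02687379]), 'grip_force': 0.0, 'finger_gap': 0.08522227434046815}
```

View pics/top0.png

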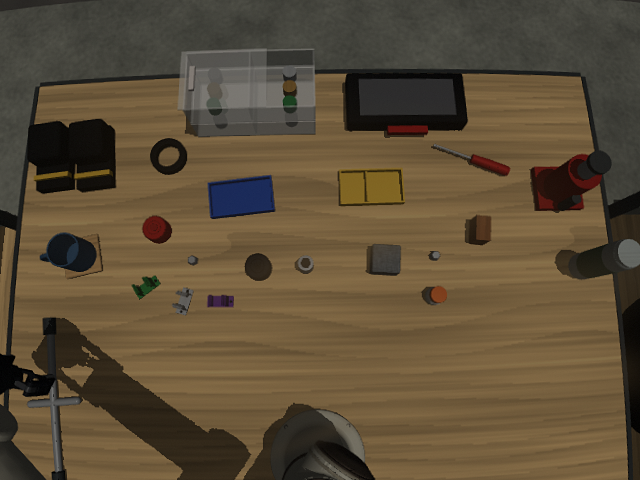

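View pics/scene0.png

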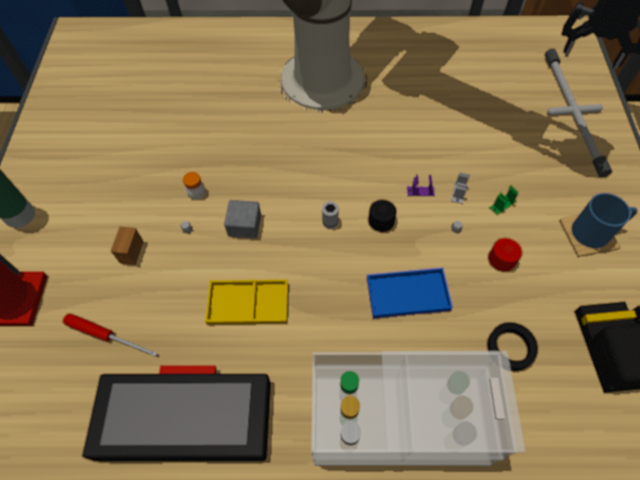

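The pictures show the targets. In top: red cover (156,229), socket (305,265), oak (480,229), jar (435,295), blue tray (241,197), yellow tray (371,187, with the narrow pocket on the left, towards +y). Possible mix-ups for the clip: green (146,287), purple (220,300) and steel (184,300). For the red cover there is the black cover (258,266). I choose the steel clip at (184,300) and the red cover. Next I fit poses to the masks in both views.

```bash
cat > fit.py <<'E'
from h import *
from scipy.optimize import minimize
def cyl(rad,h,z0=0): 
    a=np.linspace(0,2*np.pi,40,endpoint=False); return np.array([[rad*np.cos(t),rad*np.sin(t),z] for t in a for z in (z0,h)])
def box(x,y,h,cx=0,z0=0): return np.array([[cx+i*x/2,j*y/2,z] for i in(-1,1) for j in(-1,1) for z in(z0,h)])
M=dict(red_cover=[np.r_[cyl(.03,.040),cyl(.02,.046)]],socket=[cyl(.018,.055)],jar=[cyl(.021,.055)],oak_block=[box(.06,.036,.055)],
 black_cover=[np.r_[cyl(.03,.040),cyl(.02,.046)]],foam_brick=[box(.066,.066,.05)],
 pack_tray=[box(.088,.156,.02)],split_tray=[box(.088,.156,.02)],
 clip=[box(.062,.026,.003),np.r_[box(.003,.024,.038,.0185),box(.003,.024,.05,.012,.045)],np.r_[box(.003,.024,.038,-.0185),box(.003,.024,.05,-.012,.045)]])
S=4
def render(d,name,p,roi):
    c,s=np.cos(p[2]),np.sin(p[2]); l,t,rr,b=roi; im=np.zeros(((b-t)*S,(rr-l)*S),np.uint8)
    for P in M[name]:
        W=np.c_[c*P[:,0]-s*P[:,1]+p[0],s*P[:,0]+c*P[:,1]+p[1],P[:,2]+(p[3] if len(p)>3 else 0)]
        uv=(w2px(d,W)-[l,t]+.5)*S-.5
        cv2.fillConvexPoly(im,np.round(cv2.convexHull(uv.astype(np.float32))*16).astype(np.int32),1,shift=4)
    return im
def fit(name,obs,yaws=(0,),z=0):
    """obs: list of (d,mask)"""
    best=None; O=[]
    for d,m in obs:
        ys,xs=np.nonzero(m); roi=(xs.min()-12,ys.min()-12,xs.max()+13,ys.max()+13)
        O.append((d,np.kron(m[roi[1]:roi[3],roi[0]:roi[2]].astype(np.uint8),np.ones((S,S),np.uint8)),roi,(xs.mean(),ys.mean())))
    x0=np.mean([px2w(o[0],[o[3]],z+.02)[0][:2] for o in O],0)
    def cost(q):
        c=0
        for d,m,roi,_ in O:
            im=render(d,name,(q[0]/100,q[1]/100,q[2]*.3 if len(q)>2 else 0,z),roi); c+=1-(im&m).sum()/max(1,(im|m).sum())
        return c/len(O)
    for y in yaws:
        q0=[x0[0]*100,x0[1]*100]+([y/.3] if len(yaws)>1 else [])
        n=len(q0); sx=np.vstack([q0]+[np.array(q0)+(1.0 if i<2 else .7)*np.eye(n)[i] for i in range(n)])
        R_=minimize(cost,q0,method='Nelder-Mead',options=dict(initial_simplex=sx,xatol=.01,fatol=1e-4))
        if best is None or R_.fun<best.fun: best=R_
    q=best.x; return q[0]/100,q[1]/100,(np.degrees(q[2]*.3) if len(q)>2 else 0),best.fun
E
cat > run1.py <<'E'
from fit import *
D={n:r.get_image(n) for n in('top','scene')}
exp=dict(pack_tray=[(241,197),(409,293)],split_tray=[(371,187),(248,302)],red_cover=[(157,229),(505,254)],socket=[(305,265),(330,214)],oak_block=[(480,229),(127,246)],clip=[(184,300),(460,187)],jar=[(435,295),(194,187)],black_cover=[(258,266),(382,215)],foam_brick=[(385,260),(243,219)])
Y=np.radians([-60,-30,0,30,60,90])
res={}
for t,e in exp.items():
    obs={}
    for n,c in zip(('top','scene'),e):
        for x in r.cut_out(n,t):
            l,tt,rr,b=x['rect']
            if abs((l+rr)/2-c[0])<8 and abs((tt+b)/2-c[1])<8: obs[n]=(D[n],x['mask']);break
        else:
            if 'tray' in t:
                hsv=cv2.cvtColor(D[n]['img'],cv2.COLOR_RGB2HSV); lo,hi=((100,120,60),(130,255,255)) if t[0]=='p' else ((22,160,60),(32,255,255))
                m=cv2.inRange(hsv,lo,hi)>0; w=np.zeros_like(m); w[c[1]-35:c[1]+35,c[0]-52:c[0]+52]=1; obs[n]=(D[n],m&w)
    ya=(0,) if t in('red_cover','socket','jar','black_cover') else Y
    f=fit(t,list(obs.values()),ya); res[t]=f
    print(t,np.round(f,3),*[(n,np.round(np.array(fit(t,[o],ya)),3)) for n,o in obs.items()])
v=[]
for n,(cx,cy) in dict(top=(190,280),scene=(470,200)).items():
    im=D[n]['img'][cy-75:cy+75,cx-66:cx+67,::-1]; v.append(cv2.resize(im,None,fx=3,fy=4-1,interpolation=cv2.INTER_CUBIC))
cv2.imwrite('pics/crop1.png',np.hstack(v))
import json;json.dump({k:list(map(float,x)) for k,x in res.items()},open('res.json','w'))
E
python3 run1.py
```

```text
pack_tray [0.609 0.174 5.661 0.042] ('top', array([0.608, 0.175, 5.719, 0.04 ])) ('scene', array([0.61 , 0.173, 6.125, 0.028]))
split_tray [ 6.28000e-01 -1.46000e-01  1.80783e+02  3.90000e-02] ('top', array([ 0.628, -0.144,  1.606,  0.042])) ('scene', array([ 0.629, -0.146,  0.245,  0.024]))
red_cover [0.528 0.376 0.    0.073] ('top', array([0.528, 0.377, 0.   , 0.053])) ('scene', array([0.53 , 0.374, 0.   , 0.051]))
socket [0.436 0.018 0.    0.084] ('top', array([0.435, 0.019, 0.   , 0.068])) ('scene', array([0.437, 0.017, 0.   , 0.061]))
oak_block [ 5.11000e-01 -3.99000e-01  1.74392e+02  7.60000e-02] ('top', array([ 0.51 , -0.398, -4.883,  0.074])) ('scene', array([ 5.11000e-01, -4.00000e-01,  1.76852e+02,  5.00000e-02]))
clip [  0.357   0.308 160.871   0.185] ('top', array([  0.357,   0.311, -17.589,   0.188])) ('scene', array([  0.357,   0.307, -18.616,   0.103]))
jar [ 0.359 -0.283  0.     0.167] ('top', array([ 0.357, -0.279,  0.   ,  0.209])) ('scene', array([ 0.36 , -0.284,  0.   ,  0.095]))
black_cover [0.433 0.13  0.    0.058] ('top', array([0.433, 0.131, 0.   , 0.042])) ('scene', array([0.434, 0.129, 0.   , 0.039]))
foam_brick [ 0.444 -0.166 -6.22   0.083] ('top', array([ 4.4400e-01, -1.6500e-01, -9.6025e+01,  4.6000e-02])) ('scene', array([ 4.4600e-01, -1.6800e-01, -9.4078e+01,  6.7000e-02]))
```

View pics/crop1.png

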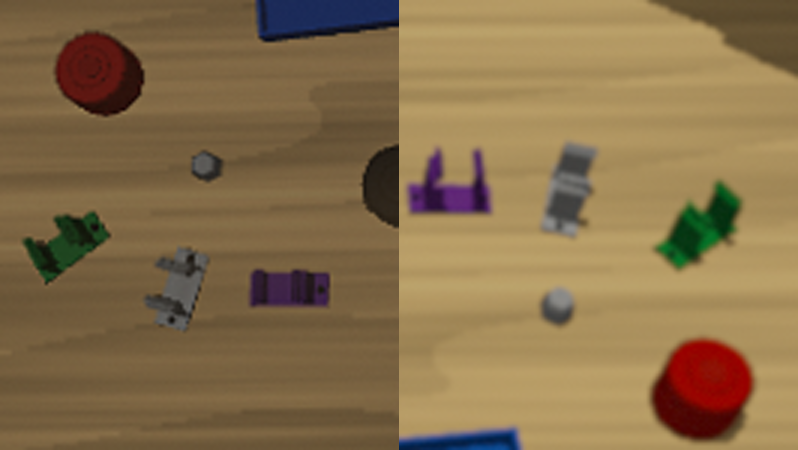

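The crop confirms it: the steel clip is at left crop (182,288), flanked by green (68,245) and purple (290,288). The red cover at (98,72) is the right one. Next is a helper that gives the shift and turn to a target.

```bash
cat > go.py <<'E'
import sys
from h import *
# go.py x y z A(deg angle of the tool's y in world): turn about tool z first, then shift in tool axes
def delta(s,x,y,z,A):
    Rm=R.from_quat(s['tcp_rot']).as_matrix(); a=np.degrees(np.arctan2(Rm[1,1],Rm[0,1]))
    turn=-((A-a+180)%360-180); R2=Rm@R.from_rotvec([0,0,turn],degrees=True).as_matrix()
    return turn,R2.T@(np.array([x,y,z])-s['tool_pos'])*1000
if __name__=='__main__':
    s=r.read_state(); t,d=delta(s,*map(float,sys.argv[1:5]))
    print('t',round(s['time'],2),'pos',s['tool_pos'].round(4),'tilt',np.round(R.from_quat(s['tcp_rot']).as_matrix()[:,2],4),'F',s['ft_force'].round(1),'gap',round(s['finger_gap'],4),'grip',round(s['grip_force'],1)); print('turn',t.round(2),'shift mm',d.round(1))
E
cat res.json; python3 go.py .529 .3755 .14 5.7
```

```text
{"pack_tray": [0.6091479392536491, 0.1735391253996697, 5.661054642836444, 0.04220149304612991], "split_tray": [0.6283276109438499, -0.14574149903485847, 180.782827756767, 0.03882169513761541], "red_cover": [0.5280008655501449, 0.37588063509752956, 0.0, 0.07264246226778076], "socket": [0.435735235852451, 0.017907421992699138, 0.0, 0.08358113318816912], "oak_block": [0.5110394910062349, -0.39944781405696617, 174.3923426240235, 0.07555535199035335], "clip": [0.35709610983201906, 0.3081809195682521, 160.8712801634088, 0.18523334680328107], "jar": [0.35896230138392854, -0.28282665950033165, 0.0, 0.16707280869636615], "black_cover": [0.4331361413456466, 0.12971468383467016, 0.0, 0.05805522782424283], "foam_brick": [0.4439987642775429, -0.1661578312133595, -6.2199487397155835, 0.08256317878783231]}t 2.0 pos [0.2132 0.534  0.2533] tilt [-0.  0. -1.] F [ 0.2  0.  -0.1] gap 0.0856 grip 0.0
turn 62.54 shift mm [-189.1  298.5  113.3]
```

```bash
python3 -m crank '[[1,[0,0,0],[0,0,7.8]],[1,[0,0,0],[0,0,7.8]],[1,[0,0,0],[0,0,7.8]],[1,[0,0,0],[0,0,7.8]],[1,[0,0,0],[0,0,7.8]],[1,[0,0,0],[0,0,7.8]],[1,[0,0,0],[0,0,7.8]],[1,[0,0,0],[0,0,7.9]]]' 40 >/dev/null
python3 -m crank '[[0.9,[-23,37,0],[0,0,0]],[0.9,[-24,37,0],[0,0,0]],[0.9,[-24,37,0],[0,0,0]],[0.9,[-24,37,0],[0,0,0]],[0.9,[-24,37,0],[0,0,0]],[0.9,[-24,37,0],[0,0,0]],[0.9,[-24,38,0],[0,0,0]],[0.9,[-22,38,0],[0,0,0]]]'
python3 go.py .529 .3755 .14 5.7
```

```text
time: 3.6
tool_pos: [0.5302, 0.3746, 0.2534]
tcp_rot: [0.671, 0.741, 0.0, 0.0]
ft_force: [0.4, 0.1, 0.2]
finger_gap: 0.0768
grip_force: 0.0
t 3.6 pos [0.5302 0.3746 0.2534] tilt [ 1.e-04  1.e-04 -1.e+00] F [0.4 0.1 0.2] gap 0.0768 grip 0.0
turn 0.02 shift mm [  1.   -1.1 113.4]
```

```bash
python3 -m crank '[[0.9,[1,-1,30],[0,0,0]],[0.9,[0,0,40],[0,0,0]],[0.9,[0,0,40],[0,0,0]],[0.9,[0,0,40],[0,0,0]],[0.9,[0,0,35],[0,0,0]],[0.9,[0,0,20],[0,0,0]],[0.9,[0,0,8],[0,0,0]],[0.9,[0,0,0],[0,0,0]]]' 
python3 -m crank '[[0,[0,0,0],[0,0,0]],[0,[0,0,0],[0,0,0]],[0,[0,0,0],[0,0,0]],[0,[0,0,0],[0,0,0]],[0,[0,0,0],[0,0,0]],[0,[0,0,0],[0,0,0]]]' 40
python3 go.py .529 .3755 .04 5.7
```

```text
time: 4.4
tool_pos: [0.5269, 0.3763, 0.0393]
tcp_rot: [0.671, 0.742, -0.001, -0.0]
ft_force: [0.5, 0.9, 1.4]
finger_gap: 0.0767
grip_force: 0.0
time: 5.0
tool_pos: [0.5291, 0.3775, 0.0427]
tcp_rot: [0.671, 0.742, 0.002, 0.001]
ft_force: [0.0, 0.9, 6.8]
finger_gap: 0.0584
grip_force: 43.6
t 5.0 pos [0.5291 0.3775 0.0427] tilt [ 0.0038  0.0018 -1.    ] F [0.  0.9 6.8] gap 0.0584 grip 43.6
turn 0.04 shift mm [-1.9 -0.3  2.7]
```

```bash
python3 -m crank '[[0,[0,0,-10],[0,0,0]],[0,[0,0,-20],[0,0,0]],[0,[0,0,-30],[0,0,0]],[0,[0,0,-25],[0,0,0]],[0,[0,0,-15],[0,0,0]],[0,[0,0,0],[0,0,0]],[0,[0,0,0],[0,0,0]]]' >/dev/null
python3 go.py .529 .3755 .14 5.7
python3 - <<'E'
from h import *
d=r.get_image('scene'); s=r.read_state(); c=w2px(d,[s['tool_pos']])[0].astype(int);print(c)
cv2.imwrite('pics/red1.png',cv2.resize(d['img'][c[1]-60:c[1]+60,c[0]-70:c[0]+70,::-1],None,fx=4,fy=4,interpolation=cv2.INTER_CUBIC))
E
```

```text
t 5.7 pos [0.527  0.3764 0.1395] tilt [-1.1e-03 -5.0e-04 -1.0e+00] F [ 0.1 -0.3 -1.4] gap 0.0581 grip 43.3
turn 0.04 shift mm [-1.1  1.9 -0.5]
[523 222]
```

View pics/red1.png

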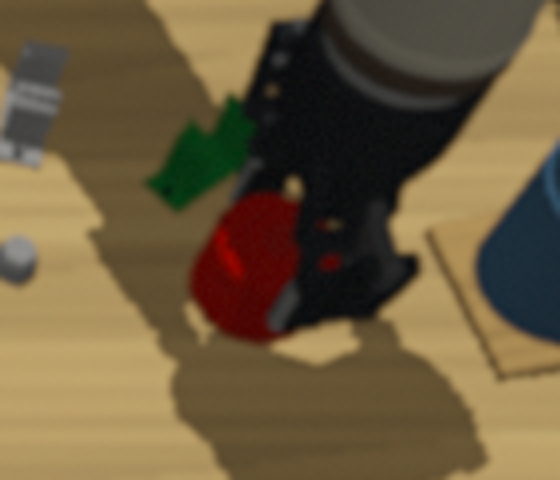

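Cover held upright. Next I carry it to the +y end of the blue tray.

```bash
python3 go.py .605 .2148 .14 5.7; python3 go.py .605 .2148 .046 5.7|tail -1
```

```text
t 5.75 pos [0.5265 0.3762 0.1386] tilt [-0.0027 -0.0012 -1.    ] F [ 0.5 -0.4 -1.6] gap 0.0584 grip 43.3
turn 0.04 shift mm [-168.4   62.1   -1.4]
turn 0.04 shift mm [-168.3   62.4   92.6]
```

```bash
python3 -m crank '[[0,[-10,4,0],[0,0,0]],[0,[-24,8.6,0],[0,0,0]],[0,[-33,11,0],[0,0,0]],[0,[-33,12,0],[0,0,0]],[0,[-33,11,0],[0,0,0]],[0,[-24,9,0],[0,0,0]],[0,[-10.5,4,0],[0,0,0]],[0,[0,0,0],[0,0,0]]]' >/dev/null
python3 -m crank '[[0,[0,0,15],[0,0,0]],[0,[0,0,25],[0,0,0]],[0,[0,0,20],[0,0,0]],[0,[0,0,10],[0,0,0]],[0,[0,0,5],[0,0,0]],[0,[0,0,0],[0,0,0]],[0,[0,0,0],[0,0,0]]]'
python3 go.py .605 .2148 .046 5.7
python3 - <<'E'
from h import *
v=[]
for n in('scene','top'):
    d=r.get_image(n); c=w2px(d,[[.609,.1735,.02]])[0].astype(int)
    v.append(cv2.resize(d['img'][c[1]-60:c[1]+60,c[0]-66:c[0]+66,::-1],None,fx=3,fy=3,interpolation=cv2.INTER_CUBIC))
cv2.imwrite('pics/red2.png',np.hstack(v))
E
```

```text
time: 7.25
tool_pos: [0.6042, 0.2164, 0.0663]
tcp_rot: [0.671, 0.742, 0.001, 0.001]
ft_force: [0.7, 0.8, -0.4]
finger_gap: 0.0585
grip_force: 43.3
t 7.25 pos [0.6042 0.2164 0.0663] tilt [ 1.7e-03  3.0e-04 -1.0e+00] F [ 0.7  0.8 -0.4] gap 0.0585 grip 43.3
turn 0.06 shift mm [-1.7  0.6 20.3]
```

View pics/red2.png

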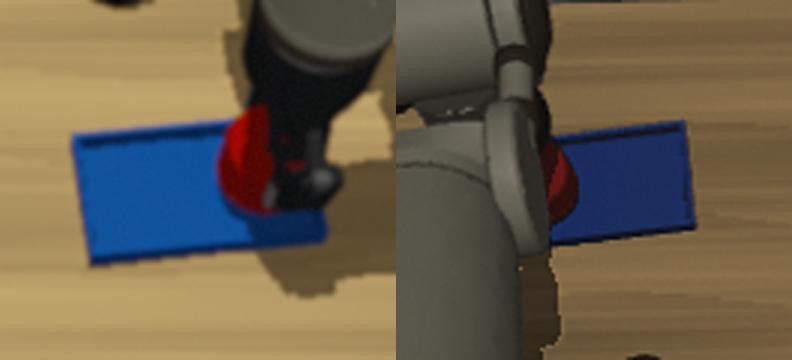

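The cover is above the +y end of the tray, at (250,165) in the left crop, and clears the walls. Now I lower it.

```bash
python3 -m crank '[[0,[0,0,6],[0,0,0]],[0,[0,0,6],[0,0,0]],[0,[0,0,4],[0,0,0]],[0,[0,0,2],[0,0,0]],[0,[0,0,1],[0,0,0]],[0,[0,0,0],[0,0,0]],[0,[0,0,0],[0,0,0]]]'
python3 -m crank '[[0,[1,0,0],[0,0,0]],[0,[1,0,0],[0,0,0]],[0,[0,0,0],[0,0,0]],[0,[0,0,0],[0,0,0]]]'
python3 go.py .605 .2148 .046 5.7
```

```text
time: 8.05
tool_pos: [0.6036, 0.216, 0.0468]
tcp_rot: [0.671, 0.742, 0.0, 0.0]
ft_force: [-3.2, -0.1, 3.8]
finger_gap: 0.0582
grip_force: 43.8
time: 8.45
tool_pos: [0.604, 0.2179, 0.0467]
tcp_rot: [0.671, 0.742, 0.001, 0.001]
ft_force: [0.1, -1.5, 4.6]
finger_gap: 0.0578
grip_force: 43.8
t 8.45 pos [0.604  0.2179 0.0467] tilt [ 0.0016  0.     -1.    ] F [ 0.1 -1.5  4.6] gap 0.0578 grip 43.8
turn 0.04 shift mm [-3.2  0.7  0.7]
```

```bash
python3 -m crank '[[0,[1,0,0],[0,0,0]],[0,[1,0,0],[0,0,0]],[0,[0,0,0],[0,0,0]],[0,[0,0,0],[0,0,0]]]'
python3 -m crank '[[0.85,[0,0,0],[0,0,0]],[0.85,[0,0,0],[0,0,0]],[0.85,[0,0,0],[0,0,0]],[0.85,[0,0,0],[0,0,0]],[0.85,[0,0,-10],[0,0,0]],[0.85,[0,0,-30],[0,0,0]],[0.85,[0,0,-40],[0,0,0]],[0.85,[0,0,-15],[0,0,0]]]'
python3 go.py .437 .018 .14 5.7
```

```text
time: 8.85
tool_pos: [0.6038, 0.2191, 0.0468]
tcp_rot: [0.671, 0.742, -0.0, 0.001]
ft_force: [0.2, -5.0, 5.9]
finger_gap: 0.0585
grip_force: 43.9
time: 9.65
tool_pos: [0.6057, 0.2205, 0.1468]
tcp_rot: [0.671, 0.742, 0.003, 0.002]
ft_force: [0.9, 0.3, 0.9]
finger_gap: 0.0724
grip_force: 0.0
t 9.65 pos [0.6057 0.2205 0.1468] tilt [ 0.0077  0.0014 -1.    ] F [0.9 0.3 0.9] gap 0.0724 grip 0.0
turn 0.05 shift mm [-184.8 -188.     5.2]
```

Now the socket.

```bash
python3 -m crank '[[0.7,[-13,-13,0],[0,0,0]],[0.7,[-25,-25,0],[0,0,0]],[0.7,[-30,-31,0],[0,0,0]],[0.7,[-30,-31,0],[0,0,0]],[0.7,[-30,-31,0],[0,0,0]],[0.7,[-30,-30,0],[0,0,0]],[0.7,[-17,-17,0],[0,0,0]],[0.7,[-8,-8.5,0],[0,0,0]]]' >/dev/null
python3 -m crank '[[0.7,[0,0,20],[0,0,0]],[0.7,[0,0,30],[0,0,0]],[0.7,[0,0,27],[0,0,0]],[0.7,[0,0,15],[0,0,0]],[0.7,[0,0,7],[0,0,0]],[0.7,[0,0,0],[0,0,0]],[0.7,[0,0,0],[0,0,0]]]'
python3 -m crank '[[0,[0,0,0],[0,0,0]],[0,[0,0,0],[0,0,0]],[0,[0,0,0],[0,0,0]],[0,[0,0,0],[0,0,0]],[0,[0,0,0],[0,0,0]],[0,[0,0,0],[0,0,0]]]' 45
python3 go.py .437 .018 .042 5.7
python3 - <<'E'
from h import *
v=[]
for n in('scene','top'):
    d=r.get_image(n); c=w2px(d,[[.55,.1,.02]])[0].astype(int)
    v.append(cv2.resize(d['img'][c[1]-90:c[1]+90,c[0]-100:c[0]+100,::-1],None,fx=2,fy=2,interpolation=cv2.INTER_CUBIC))
cv2.imwrite('pics/soc1.png',np.hstack(v))
E
```

```text
time: 11.15
tool_pos: [0.4368, 0.0192, 0.0431]
tcp_rot: [0.671, 0.742, 0.0, 0.001]
ft_force: [0.5, 0.4, 0.2]
finger_gap: 0.0602
grip_force: 0.0
time: 11.75
tool_pos: [0.4369, 0.019, 0.0434]
tcp_rot: [0.671, 0.742, 0.001, 0.001]
ft_force: [-0.3, 0.7, 5.8]
finger_gap: 0.0345
grip_force: 44.6
t 11.75 pos [0.4369 0.019  0.0434] tilt [ 2.2e-03 -4.0e-04 -1.0e+00] F [-0.3  0.7  5.8] gap 0.0345 grip 44.6
turn 0.03 shift mm [-1.  -0.   1.4]
```

View pics/soc1.png

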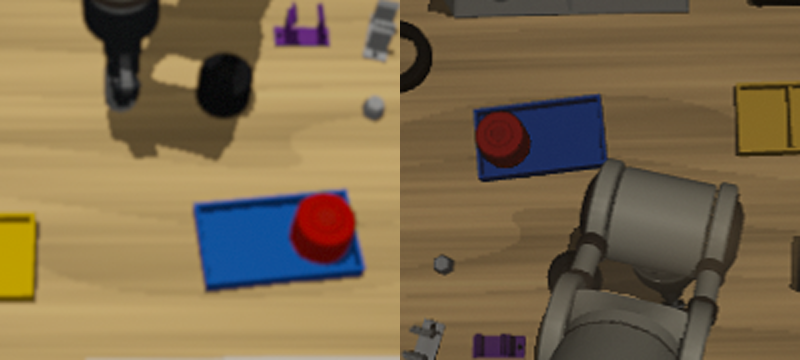

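The red cover stands upright against the +y end, at (323,228) in the left crop. The socket is gripped. Next it goes to the -y end.

```bash
python3 -m crank '[[0,[0,0,-10],[0,0,0]],[0,[0,0,-20],[0,0,0]],[0,[0,0,-30],[0,0,0]],[0,[0,0,-25],[0,0,0]],[0,[0,0,-13],[0,0,0]],[0,[0,0,0],[0,0,0]]]' >/dev/null
python3 -m crank '[[0,[5,11,0],[0,0,0]],[0,[11,25,0],[0,0,0]],[0,[15,33,0],[0,0,0]],[0,[15,33,0],[0,0,0]],[0,[15,33,0],[0,0,0]],[0,[12,27,0],[0,0,0]],[0,[7,16,0],[0,0,0]],[0,[3.6,8.7,0],[0,0,0]]]'  >/dev/null
python3 -m crank '[[0,[0,0,15],[0,0,0]],[0,[0,0,25],[0,0,0]],[0,[0,0,20],[0,0,0]],[0,[0,0,10],[0,0,0]],[0,[0,0,5],[0,0,0]],[0,[0,0,0],[0,0,0]],[0,[0,0,0],[0,0,0]]]'
python3 go.py .6144 .1198 .046 5.7
```

```text
time: 13.95
tool_pos: [0.6139, 0.1209, 0.0663]
tcp_rot: [0.671, 0.742, 0.001, 0.001]
ft_force: [-0.0, -0.1, -2.2]
finger_gap: 0.0344
grip_force: 45.4
t 13.95 pos [0.6139 0.1209 0.0663] tilt [ 0.0017 -0.     -1.    ] F [-0.  -0.1 -2.2] gap 0.0344 grip 45.4
turn 0.04 shift mm [-1.2  0.4 20.3]
```

```bash
python3 -m crank '[[0,[0,0,6],[0,0,0]],[0,[0,0,6],[0,0,0]],[0,[0,0,4],[0,0,0]],[0,[0,0,2],[0,0,0]],[0,[0,0,1],[0,0,0]],[0,[0,0,0],[0,0,0]],[0,[0,0,0],[0,0,0]]]'
python3 -m crank '[[0,[-1,0,0],[0,0,0]],[0,[-1,0,0],[0,0,0]],[0,[0,0,0],[0,0,0]],[0,[0,0,0],[0,0,0]]]'
```

```text
time: 14.65
tool_pos: [0.6133, 0.1211, 0.0475]
tcp_rot: [0.671, 0.742, -0.0, -0.0]
ft_force: [-3.6, -0.7, 5.6]
finger_gap: 0.0345
grip_force: 46.5
time: 15.05
tool_pos: [0.6143, 0.1196, 0.0475]
tcp_rot: [0.671, 0.742, 0.001, 0.0]
ft_force: [-1.8, 1.7, 6.4]
finger_gap: 0.0346
grip_force: 46.3
```

```bash
python3 -m crank '[[0,[-1,0,0],[0,0,0]],[0,[-1,0,0],[0,0,0]],[0,[0,0,0],[0,0,0]],[0,[0,0,0],[0,0,0]]]'
```

```text
time: 15.45
tool_pos: [0.6146, 0.1183, 0.0475]
tcp_rot: [0.671, 0.742, 0.002, 0.0]
ft_force: [-0.9, 5.3, 5.7]
finger_gap: 0.034
grip_force: 46.3
```

```bash
python3 -m crank '[[0.6,[0,0,0],[0,0,0]],[0.6,[0,0,0],[0,0,0]],[0.6,[0,0,0],[0,0,0]],[0.6,[0,0,-8],[0,0,0]],[0.6,[0,0,-25],[0,0,0]],[0.6,[0,0,-35],[0,0,0]],[0.6,[0,0,-20],[0,0,0]],[0.6,[0,0,-7],[0,0,0]]]'
python3 -m crank '[[0.9,[0,0,0],[0,0,5.7]],[0.9,[0,0,0],[0,0,5.6]],[0.9,[0,0,0],[0,0,0]],[0.9,[0,0,0],[0,0,0]]]'
python3 go.py .5115 -.3994 .14 -5.6
```

```text
time: 16.25
tool_pos: [0.6156, 0.1169, 0.145]
tcp_rot: [0.671, 0.742, 0.002, 0.002]
ft_force: [0.6, 1.1, -0.1]
finger_gap: 0.051
grip_force: 0.0
time: 16.65
tool_pos: [0.6132, 0.117, 0.1405]
tcp_rot: [0.74, 0.673, -0.001, -0.0]
ft_force: [0.1, 0.7, -0.3]
finger_gap: 0.0765
grip_force: 0.0
t 16.65 pos [0.6132 0.117  0.1405] tilt [-1.4e-03 -1.0e-04 -1.0e+00] F [ 0.1  0.7 -0.3] gap 0.0765 grip 0.0
turn 0.17 shift mm [-523.8  -50.8    0.7]
```

```bash
python3 -m crank '[[0.9,[-20,-2,0],[0,0,0]],[0.9,[-35,-3,0],[0,0,0]],[0.9,[-40,-4,0],[0,0,0]],[0.9,[-40,-4,0],[0,0,0]],[0.9,[-40,-4,0],[0,0,0]],[0.9,[-40,-4,0],[0,0,0]],[0.9,[-40,-4,0],[0,0,0]],[0.9,[-40,-4,0],[0,0,0]]]' >/dev/null
python3 -m crank '[[0.9,[-40,-4,0],[0,0,0]],[0.9,[-40,-4,0],[0,0,0]],[0.9,[-40,-4,0],[0,0,0]],[0.9,[-40,-4,0],[0,0,0]],[0.9,[-35,-3,0],[0,0,0]],[0.9,[-23,-2,0],[0,0,0]],[0.9,[-10,-1,0],[0,0,0]],[0.9,[0,0,0],[0,0,0]]]' >/dev/null
python3 -m crank '[[0.9,[0,0,0],[0,0,0]],[0.9,[0,0,0],[0,0,0]]]' >/dev/null
python3 go.py .5115 -.3994 .042 -5.6
python3 - <<'E'
from h import *
v=[]
for n in('scene','top'):
    d=r.get_image(n); c=w2px(d,[[.6,.1735,.02]])[0].astype(int)
    v.append(cv2.resize(d['img'][c[1]-60:c[1]+60,c[0]-66:c[0]+66,::-1],None,fx=3,fy=3,interpolation=cv2.INTER_CUBIC))
cv2.imwrite('pics/soc2.png',np.hstack(v))
E
```

```text
t 18.45 pos [ 0.5127 -0.397   0.1411] tilt [-3.e-04  8.e-04 -1.e+00] F [-0.4  0.1 -0.5] gap 0.0768 grip 0.0
turn 0.14 shift mm [-2.6 -0.9 99.1]
```

View pics/soc2.png

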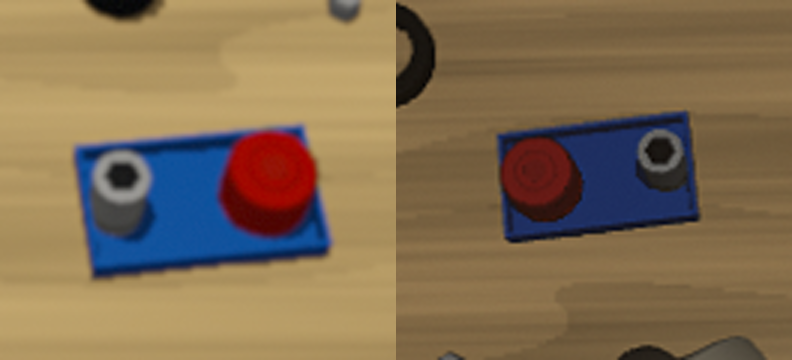

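Both stand upright at their ends: socket at (121,190), cover at (268,180) in the left crop. Next I refit the tray contents for the gap and grasp the block.

```bash
python3 -m crank '[[0.9,[-2,-1,20],[0,0,0]],[0.9,[0,0,30],[0,0,0]],[0.9,[0,0,27],[0,0,0]],[0.9,[0,0,15],[0,0,0]],[0.9,[0,0,7],[0,0,0]],[0.9,[0,0,0],[0,0,0]],[0.9,[0,0,0],[0,0,0]]]'
python3 -m crank '[[0,[0,0,0],[0,0,0]],[0,[0,0,0],[0,0,0]],[0,[0,0,0],[0,0,0]],[0,[0,0,0],[0,0,0]],[0,[0,0,0],[0,0,0]],[0,[0,0,0],[0,0,0]]]' 45
python3 - <<'E'
from fit import *
s=r.read_state(); print(s['tool_pos'].round(4))
D={n:r.get_image(n) for n in('top','scene')}
P=np.array([.6091,.1735]);a=np.radians(5.66);Rt=np.array([[np.cos(a),np.sin(a)],[-np.sin(a),np.cos(a)]])
for t,e in dict(red_cover=(.605,.217),socket=(.6146,.118)).items():
    o=[]
    for n in D:
        c=w2px(D[n],[[*e,.03]])[0]
        for x in r.cut_out(n,t):
            l,tt,rr,b=x['rect']
            if abs((l+rr)/2-c[0])<8 and abs((tt+b)/2-c[1])<8: o.append((D[n],x['mask']));break
    f=fit(t,o,z=.004); print(t,len(o),np.round(f,4),'tray',Rt@(np.array(f[:2])-P))
E
```

```text
time: 19.25
tool_pos: [0.5118, -0.4011, 0.0438]
tcp_rot: [0.74, 0.672, -0.0, 0.001]
ft_force: [0.1, -0.3, 0.5]
finger_gap: 0.0768
grip_force: 0.0
time: 19.85
tool_pos: [0.512, -0.4014, 0.0442]
tcp_rot: [0.741, 0.672, -0.0, 0.002]
ft_force: [0.5, -0.1, 6.5]
finger_gap: 0.0593
grip_force: 49.8
[ 0.512  -0.4014  0.0442]
red_cover 2 [0.6035 0.2172 0.     0.0779] tray [-0.00122464  0.04404604]
socket 2 [0.6142 0.1182 0.     0.1312] tray [-0.00032836 -0.05549127]
```

```bash
python3 -m crank '[[0,[0,0,-10],[0,0,0]],[0,[0,0,-20],[0,0,0]],[0,[0,0,-30],[0,0,0]],[0,[0,0,-25],[0,0,0]],[0,[0,0,-13],[0,0,0]],[0,[0,0,0],[0,0,0]]]' >/dev/null
python3 -m crank '[[0,[0,0,0],[0,0,-2]],[0,[0,0,0],[0,0,-4]],[0,[0,0,0],[0,0,-3.5]],[0,[0,0,0],[0,0,-1.8]],[0,[0,0,0],[0,0,0]],[0,[0,0,0],[0,0,0]]]' >/dev/null
python3 go.py .6103 .1605 .14 5.7
```

```text
t 21.35 pos [ 0.5105 -0.3998  0.1388] tilt [-0.0016  0.0018 -1.    ] F [-0.1 -0.2 -0.7] gap 0.0595 grip 49.2
turn -0.01 shift mm [ 5.476e+02  1.550e+02 -3.000e-01]
```

```bash
python3 -m crank '[[0,[12,3,0],[0,0,0]],[0,[25,7,0],[0,0,0]],[0,[36,10,0],[0,0,0]],[0,[38,11,0],[0,0,0]],[0,[38,11,0],[0,0,0]],[0,[38,11,0],[0,0,0]],[0,[38,11,0],[0,0,0]],[0,[38,11,0],[0,0,0]]]' >/dev/null
python3 -m crank '[[0,[38,11,0],[0,0,0]],[0,[38,11,0],[0,0,0]],[0,[38,11,0],[0,0,0]],[0,[38,11,0],[0,0,0]],[0,[38,11,0],[0,0,0]],[0,[36,10,0],[0,0,0]],[0,[25,7,0],[0,0,0]],[0,[16,4,0],[0,0,0]]]' >/dev/null
python3 -m crank '[[0,[8,2,0],[0,0,0]],[0,[0,0,0],[0,0,0]],[0,[0,0,0],[0,0,0]],[0,[0,0,0],[0,0,0]]]' 
python3 go.py .6103 .1605 .068 5.7
```

```text
time: 23.35
tool_pos: [0.6095, 0.149, 0.1403]
tcp_rot: [0.671, 0.741, -0.0, 0.0]
ft_force: [0.2, 0.6, -0.8]
finger_gap: 0.0595
grip_force: 49.1
t 23.35 pos [0.6095 0.149  0.1403] tilt [-2.e-04 -3.e-04 -1.e+00] F [ 0.2  0.6 -0.8] gap 0.0595 grip 49.1
turn -0.05 shift mm [11.4  2.  72.3]
```

```bash
python3 -m crank '[[0,[4,1,0],[0,0,0]],[0,[5,1,0],[0,0,5]],[0,[2,0,10],[0,0,-5]],[0,[0,0,15],[0,0,0]],[0,[0,0,5],[0,0,0]],[0,[0,0,0],[0,0,0]],[0,[0,0,0],[0,0,0]],[0,[0,0,0],[0,0,0]]]' >/dev/null
python3 go.py .6103 .1605 .0475 5.7
python3 - <<'E'
from h import *
v=[]
for n in('scene','top'):
    d=r.get_image(n); c=w2px(d,[[.6,.1735,.02]])[0].astype(int)
    v.append(cv2.resize(d['img'][c[1]-60:c[1]+60,c[0]-66:c[0]+66,::-1],None,fx=3,fy=3,interpolation=cv2.INTER_CUBIC))
cv2.imwrite('pics/blk1.png',np.hstack(v))
E
```

```text
t 24.15 pos [0.611  0.1613 0.1109] tilt [ 0.0011  0.     -1.    ] F [-0.  -0.2 -0.1] gap 0.059 grip 49.1
turn 0.01 shift mm [-0.7 -0.9 63.4]
```

View pics/blk1.png

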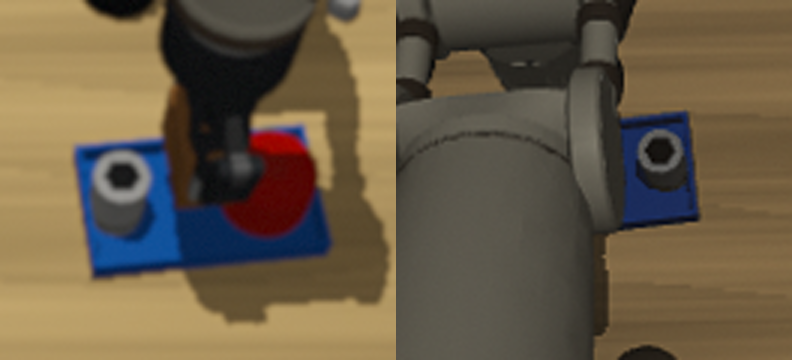

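The block (left edge at 170 in the left crop) hangs over the gap. I lower it in stages.

```bash
python3 -m crank '[[0,[-0.5,-0.5,10],[0,0,0]],[0,[0,0,12],[0,0,0]],[0,[0,0,8],[0,0,0]],[0,[0,0,4],[0,0,0]],[0,[0,0,0],[0,0,0]],[0,[0,0,0],[0,0,0]]]'
python3 -m crank '[[0,[0,0,6],[0,0,0]],[0,[0,0,8],[0,0,0]],[0,[0,0,6],[0,0,0]],[0,[0,0,4],[0,0,0]],[0,[0,0,2],[0,0,0]],[0,[0,0,1],[0,0,0]],[0,[0,0,0],[0,0,0]],[0,[0,0,0],[0,0,0]]]'
```

```text
time: 24.85
tool_pos: [0.6103, 0.1608, 0.0764]
tcp_rot: [0.671, 0.742, 0.0, 0.0]
ft_force: [0.7, -0.7, -0.2]
finger_gap: 0.0595
grip_force: 49.1
time: 25.65
tool_pos: [0.6104, 0.1608, 0.0496]
tcp_rot: [0.671, 0.742, 0.0, 0.0]
ft_force: [0.4, 0.3, -0.7]
finger_gap: 0.0597
grip_force: 49.1
```

```bash
python3 -m crank '[[0,[0,0,1],[0,0,0]],[0,[0,0,1],[0,0,0]],[0,[0,0,0],[0,0,0]]]'
```

```text
time: 25.95
tool_pos: [0.6105, 0.1609, 0.0482]
tcp_rot: [0.671, 0.742, 0.0, 0.0]
ft_force: [-2.1, -0.3, 3.6]
finger_gap: 0.0592
grip_force: 49.6
```

```bash
python3 -m crank '[[0.85,[0,0,0],[0,0,0]],[0.85,[0,0,0],[0,0,0]],[0.85,[0,0,0],[0,0,0]],[0.85,[0,0,-8],[0,0,0]],[0.85,[0,0,-25],[0,0,0]],[0.85,[0,0,-35],[0,0,0]],[0.85,[0,0,-20],[0,0,0]],[0.85,[0,0,-6],[0,0,0]]]'
python3 -m crank '[[0.75,[0,0,0],[0,0,4.9]],[0.75,[0,0,0],[0,0,0]],[0.75,[0,0,0],[0,0,0]]]' >/dev/null
python3 go.py .359 -.283 .14 0.8
```

```text
time: 26.75
tool_pos: [0.6121, 0.1609, 0.1452]
tcp_rot: [0.671, 0.742, 0.002, 0.002]
ft_force: [0.3, 0.1, 0.0]
finger_gap: 0.0729
grip_force: 0.0
t 27.05 pos [0.6094 0.1607 0.1402] tilt [-1.9e-03 -1.0e-04 -1.0e+00] F [-0.3  0.5  0.1] gap 0.0638 grip 0.0
turn 0.14 shift mm [-440.2 -256.6    0.7]
```

```bash
python3 -m crank '[[0.75,[-15,-9,0],[0,0,0]],[0.75,[-28,-16,0],[0,0,0]],[0.75,[-34,-20,0],[0,0,0]],[0.75,[-34,-20,0],[0,0,0]],[0.75,[-34,-20,0],[0,0,0]],[0.75,[-34,-20,0],[0,0,0]],[0.75,[-34,-20,0],[0,0,0]],[0.75,[-34,-20,0],[0,0,0]]]' >/dev/null
python3 -m crank '[[0.75,[-34,-20,0],[0,0,0]],[0.75,[-34,-20,0],[0,0,0]],[0.75,[-34,-20,0],[0,0,0]],[0.75,[-34,-20,0],[0,0,0]],[0.75,[-28,-16,0],[0,0,0]],[0.75,[-18,-10,0],[0,0,0]],[0.75,[-11,-6,0],[0,0,0]],[0.75,[0,0,0],[0,0,0]]]' >/dev/null
python3 -m crank '[[0.75,[0,0,0],[0,0,0]],[0.75,[0,0,0],[0,0,0]]]' >/dev/null
python3 go.py .359 -.283 .042 0.8
python3 - <<'E'
from fit import *
D={n:r.get_image(n) for n in('top','scene')}
o={}
for n in D:
    c=w2px(D[n],[[.359,-.283,.03]])[0]
    for x in r.cut_out(n,'jar'):
        l,tt,rr,b=x['rect']; print(n,c.round(),np.round(x['rect']),round(x['p'],2))
P=np.array([.6091,.1735]);a=np.radians(5.66);Rt=np.array([[np.cos(a),np.sin(a)],[-np.sin(a),np.cos(a)]])
o=[]
for n in D:
    c=w2px(D[n],[[.6103,.1618,.03]])[0]
    for x in r.cut_out(n,'oak_block'):
        l,tt,rr,b=x['rect']
        if abs((l+rr)/2-c[0])<10 and abs((tt+b)/2-c[1])<10: o.append((D[n],x['mask']));break
f=fit('oak_block',o,np.radians([-60,-30,0,30,60,90]),z=.004);print(len(o),np.round(f,4),Rt@(np.array(f[:2])-P))
v=[]
for n in('scene','top'):
    d=D[n]; c=w2px(d,[[.6,.1735,.02]])[0].astype(int)
    v.append(cv2.resize(d['img'][c[1]-40:c[1]+40,c[0]-50:c[0]+50,::-1],None,fx=4,fy=4,interpolation=cv2.INTER_CUBIC))
cv2.imwrite('pics/blk2.png',np.hstack(v))
E
```

```text
t 28.85 pos [ 0.3599 -0.2819  0.141 ] tilt [-2.e-04  8.e-04 -1.e+00] F [ 0.3 -0.2  0.1] gap 0.0637 grip 0.0
turn 0.13 shift mm [-1.2 -0.9 99. ]
scene [194. 185.] [185. 173. 206. 198.] 0.57
2 [0.6101 0.1626 5.2308 0.0809] [-7.64040898e-05 -1.09492781e-02]
```

View pics/blk2.png

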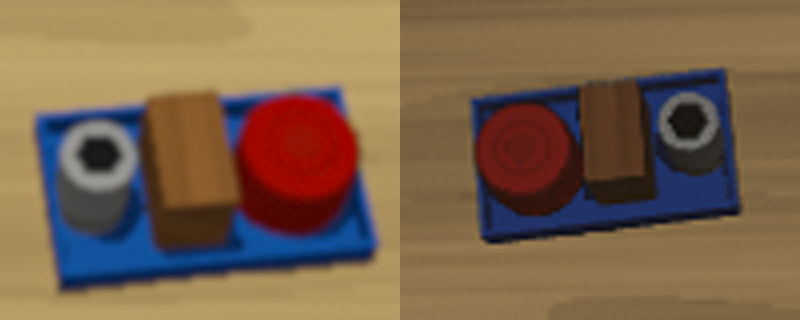

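The blue kit is right: cover, crosswise block and socket in a row, all upright. Next I grasp the jar.

```bash
python3 -m crank '[[0.75,[-1,-0.5,20],[0,0,0]],[0.75,[0,0,30],[0,0,0]],[0.75,[0,0,27],[0,0,0]],[0.75,[0,0,15],[0,0,0]],[0.75,[0,0,6],[0,0,0]],[0.75,[0,0,0],[0,0,0]],[0.75,[0,0,0],[0,0,0]]]'
python3 -m crank '[[0,[0,0,0],[0,0,0]],[0,[0,0,0],[0,0,0]],[0,[0,0,0],[0,0,0]],[0,[0,0,0],[0,0,0]],[0,[0,0,0],[0,0,0]],[0,[0,0,0],[0,0,0]]]' 40
python3 -m crank '[[0,[0,0,-10],[0,0,0]],[0,[0,0,-20],[0,0,0]],[0,[0,0,-30],[0,0,0]],[0,[0,0,-25],[0,0,0]],[0,[0,0,-13],[0,0,0]],[0,[0,0,0],[0,0,0]],[0,[0,0,0],[0,0,0]]]'
python3 go.py .6277 -.102 .14 0.8
```

```text
time: 29.85
tool_pos: [0.3596, -0.2845, 0.0442]
tcp_rot: [0.702, 0.712, -0.0, 0.001]
ft_force: [0.6, 0.7, -0.1]
finger_gap: 0.0641
grip_force: 0.0
time: 30.45
tool_pos: [0.3596, -0.2847, 0.0447]
tcp_rot: [0.702, 0.712, -0.0, 0.001]
ft_force: [-1.1, 1.3, 6.2]
finger_gap: 0.0379
grip_force: 39.8
time: 31.15
tool_pos: [0.3588, -0.2835, 0.1407]
tcp_rot: [0.702, 0.712, 0.0, -0.0]
ft_force: [0.5, 0.0, -1.3]
finger_gap: 0.038
grip_force: 40.4
t 31.15 pos [ 0.3588 -0.2835  0.1407] tilt [-5.e-04  7.e-04 -1.e+00] F [ 0.5  0.  -1.3] gap 0.038 grip 40.4
turn 0.04 shift mm [177.8 271.4   0.6]
```

```bash
python3 -m crank '[[0,[9,14,0],[0,0,0]],[0,[18,27,0],[0,0,0]],[0,[21,32,0],[0,0,0]],[0,[21,32,0],[0,0,0]],[0,[21,32,0],[0,0,0]],[0,[21,32,0],[0,0,0]],[0,[21,32,0],[0,0,0]],[0,[20,31,0],[0,0,0]]]' >/dev/null
python3 -m crank '[[0,[14,21,0],[0,0,0]],[0,[8,12,0],[0,0,0]],[0,[4,6,0],[0,0,0]],[0,[0,0,0],[0,0,0]],[0,[0,0,0],[0,0,0]]]' >/dev/null
python3 -m crank '[[0,[0,0,15],[0,0,0]],[0,[0,0,22],[0,0,0]],[0,[0,0,18],[0,0,0]],[0,[0,0,10],[0,0,0]],[0,[0,0,5],[0,0,0]],[0,[0,0,0],[0,0,0]],[0,[0,0,0],[0,0,0]]]'
python3 go.py .6277 -.102 .048 0.8
python3 - <<'E'
from h import *
v=[]
for n in('scene','top'):
    d=r.get_image(n); c=w2px(d,[[.6,-.1457,.02]])[0].astype(int)
    v.append(cv2.resize(d['img'][c[1]-45:c[1]+45,c[0]-50:c[0]+50,::-1],None,fx=4,fy=4,interpolation=cv2.INTER_CUBIC))
cv2.imwrite('pics/jar1.png',np.hstack(v))
E
```

```text
time: 33.15
tool_pos: [0.628, -0.1024, 0.0721]
tcp_rot: [0.702, 0.712, 0.0, 0.001]
ft_force: [-0.9, 0.5, 0.1]
finger_gap: 0.0378
grip_force: 40.4
t 33.15 pos [ 0.628  -0.1024  0.0721] tilt [ 1.4e-03 -5.0e-04 -1.0e+00] F [-0.9  0.5  0.1] gap 0.0378 grip 40.4
turn 0.03 shift mm [ 0.4 -0.3 24.1]
```

View pics/jar1.png

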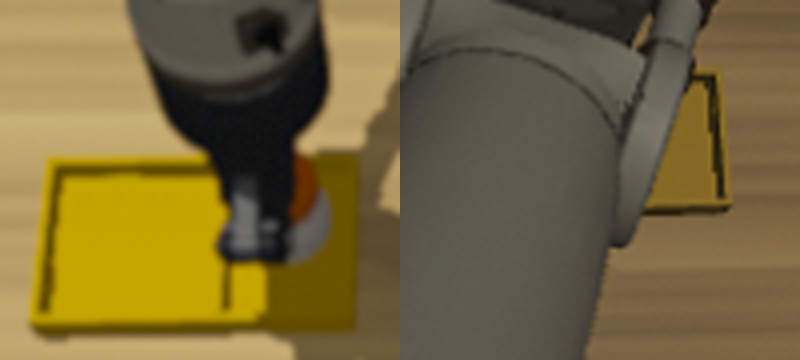

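The jar hangs over the narrow pocket at (310,210). I lower it.

```bash
python3 -m crank '[[0,[0,0,5],[0,0,0]],[0,[0,0,7],[0,0,0]],[0,[0,0,6],[0,0,0]],[0,[0,0,3],[0,0,0]],[0,[0,0,1],[0,0,0]],[0,[0,0,0],[0,0,0]],[0,[0,0,0],[0,0,0]]]'
python3 -m crank '[[0,[0,0,1],[0,0,0]],[0,[0,0,1],[0,0,0]],[0,[0,0,0],[0,0,0]]]'
```

```text
time: 33.95
tool_pos: [0.6276, -0.1021, 0.0494]
tcp_rot: [0.702, 0.712, 0.0, 0.0]
ft_force: [0.6, 0.3, -0.7]
finger_gap: 0.0379
grip_force: 40.4
time: 34.25
tool_pos: [0.6278, -0.1021, 0.0488]
tcp_rot: [0.702, 0.712, 0.0, 0.0]
ft_force: [-3.0, 1.2, 7.8]
finger_gap: 0.0373
grip_force: 41.5
```

```bash
python3 -m crank '[[0.6,[0,0,0],[0,0,0]],[0.6,[0,0,0],[0,0,0]],[0.6,[0,0,0],[0,0,0]],[0.6,[0,0,-8],[0,0,0]],[0.6,[0,0,-25],[0,0,0]],[0.6,[0,0,-35],[0,0,0]],[0.6,[0,0,-20],[0,0,0]],[0.6,[0,0,-7],[0,0,0]]]'
python3 -m crank '[[0.75,[0,0,0],[0,0,6.5]],[0.75,[0,0,0],[0,0,6.4]],[0.75,[0,0,0],[0,0,6.4]],[0.75,[0,0,0],[0,0,0]],[0.75,[0,0,0],[0,0,0]]]' >/dev/null
python3 go.py .3575 .3085 .14 -18.5
```

```text
time: 35.05
tool_pos: [0.6293, -0.1026, 0.1461]
tcp_rot: [0.702, 0.712, 0.001, 0.003]
ft_force: [1.3, -0.2, 0.2]
finger_gap: 0.0511
grip_force: 0.0
t 35.55 pos [ 0.627  -0.1019  0.1415] tilt [-1.3e-03  4.0e-04 -1.0e+00] F [-1.2 -0.2 -0.2] gap 0.0643 grip 0.0
turn 0.19 shift mm [ 303.6 -385.8    2.1]
```

```bash
python3 -m crank '[[0.75,[9,-11,0],[0,0,0]],[0.75,[18,-22,0],[0,0,0]],[0.75,[22,-28,0],[0,0,0]],[0.75,[22,-28,0],[0,0,0]],[0.75,[22,-28,0],[0,0,0]],[0.75,[22,-28,0],[0,0,0]],[0.75,[22,-28,0],[0,0,0]],[0.75,[22,-28,0],[0,0,0]]]' >/dev/null
python3 -m crank '[[0.75,[22,-28,0],[0,0,0]],[0.75,[22,-28,0],[0,0,0]],[0.75,[22,-28,0],[0,0,0]],[0.75,[22,-28,0],[0,0,0]],[0.75,[20,-26,0],[0,0,0]],[0.75,[16,-20,0],[0,0,0]],[0.75,[12,-15,0],[0,0,0]],[0.75,[9,-12,0],[0,0,0]]]' >/dev/null
python3 -m crank '[[0.75,[0,0,0],[0,0,0]],[0.75,[0,0,0],[0,0,0]],[0.75,[0,0,0],[0,0,0]]]' >/dev/null
python3 go.py .3575 .3085 .038 -18.5
python3 - <<'E'
from h import *
v=[]
d=r.get_image('scene'); c=w2px(d,[[.3575,.308,.02]])[0].astype(int)
v.append(cv2.resize(d['img'][c[1]-45:c[1]+45,c[0]-50:c[0]+50,::-1],None,fx=4,fy=4,interpolation=cv2.INTER_CUBIC))
c=w2px(d,[[.6,-.1457,.02]])[0].astype(int)
v.append(cv2.resize(d['img'][c[1]-45:c[1]+45,c[0]-50:c[0]+50,::-1],None,fx=4,fy=4,interpolation=cv2.INTER_CUBIC))
cv2.imwrite('pics/clip1.png',np.hstack(v))
E
```

```text
t 37.45 pos [0.3577 0.3081 0.1423] tilt [ 1.e-04 -2.e-04 -1.e+00] F [ 0.2 -0.   0.6] gap 0.0641 grip 0.0
turn 0.03 shift mm [  0.3  -0.3 104.3]
```

View pics/clip1.png

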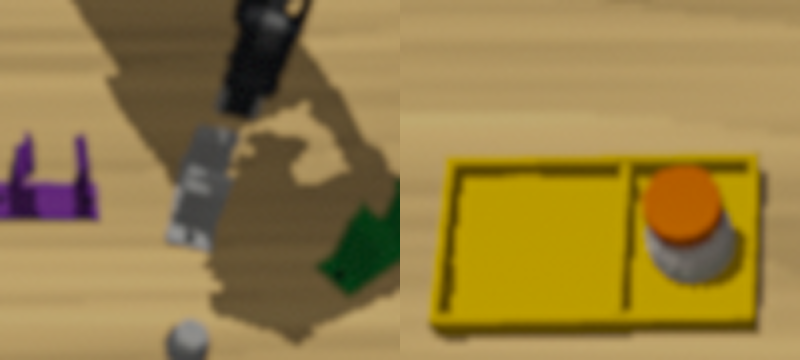

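The jar stands in the narrow pocket at (690,220). The gripper lines up with the steel clip at (200,188). Now I grasp it.

```bash
python3 -m crank '[[0.75,[0,0,20],[0,0,0]],[0.75,[0,0,30],[0,0,0]],[0.75,[0,0,27],[0,0,0]],[0.75,[0,0,15],[0,0,0]],[0.75,[0,0,9],[0,0,0]],[0.75,[0,0,3],[0,0,0]],[0.75,[0,0,0],[0,0,0]],[0.75,[0,0,0],[0,0,0]]]'
python3 -m crank '[[0,[0,0,0],[0,0,0]],[0,[0,0,0],[0,0,0]],[0,[0,0,0],[0,0,0]],[0,[0,0,0],[0,0,0]],[0,[0,0,0],[0,0,0]],[0,[0,0,0],[0,0,0]]]' 35
```

```text
time: 38.3
tool_pos: [0.3585, 0.3089, 0.0392]
tcp_rot: [0.811, 0.584, 0.001, 0.0]
ft_force: [-0.5, -0.2, 0.3]
finger_gap: 0.0643
grip_force: 0.0
time: 38.9
tool_pos: [0.3584, 0.3091, 0.0393]
tcp_rot: [0.811, 0.585, 0.001, 0.0]
ft_force: [-0.7, 0.1, 5.2]
finger_gap: 0.0397
grip_force: 35.6
```

```bash
python3 -m crank '[[0,[0,0,-10],[0,0,0]],[0,[0,0,-20],[0,0,0]],[0,[0,0,-30],[0,0,0]],[0,[0,0,-25],[0,0,0]],[0,[0,0,-16],[0,0,0]],[0,[0,0,0],[0,0,0]]]' >/dev/null
python3 -m crank '[[0,[0,0,0],[0,0,-3]],[0,[0,0,0],[0,0,-5]],[0,[0,0,0],[0,0,-5]],[0,[0,0,0],[0,0,-4]],[0,[0,0,0],[0,0,-2.3]],[0,[0,0,0],[0,0,0]],[0,[0,0,0],[0,0,0]]]' 
python3 go.py .6287 -.1777 .14 0.8
```

```text
time: 40.2
tool_pos: [0.357, 0.3083, 0.1385]
tcp_rot: [0.702, 0.712, -0.001, -0.0]
ft_force: [-0.3, 0.0, -0.6]
finger_gap: 0.0395
grip_force: 35.0
t 40.2 pos [0.357  0.3083 0.1385] tilt [-1.4e-03 -7.0e-04 -1.0e+00] F [-0.3  0.  -0.6] gap 0.0395 grip 35.0
turn -0.02 shift mm [-489.8  264.9   -1.6]
```

```bash
python3 -m crank '[[0,[-14,7.5,0],[0,0,0]],[0,[-28,15,0],[0,0,0]],[0,[-35,19,0],[0,0,0]],[0,[-35,19,0],[0,0,0]],[0,[-35,19,0],[0,0,0]],[0,[-35,19,0],[0,0,0]],[0,[-35,19,0],[0,0,0]],[0,[-35,19,0],[0,0,0]]]' >/dev/null
python3 -m crank '[[0,[-35,19,0],[0,0,0]],[0,[-35,19,0],[0,0,0]],[0,[-35,19,0],[0,0,0]],[0,[-35,19,0],[0,0,0]],[0,[-33,18,0],[0,0,0]],[0,[-28,15,0],[0,0,0]],[0,[-19,10,0],[0,0,0]],[0,[-11,6,0],[0,0,0]]]' >/dev/null
python3 -m crank '[[0,[-7,3,0],[0,0,0]],[0,[0,0,0],[0,0,0]],[0,[0,0,0],[0,0,0]],[0,[0,0,0],[0,0,0]]]' 
python3 go.py .6287 -.1777 .07 0.8
```

```text
time: 42.2
tool_pos: [0.6289, -0.1764, 0.1392]
tcp_rot: [0.702, 0.713, -0.0, -0.0]
ft_force: [0.3, 0.4, -1.1]
finger_gap: 0.0395
grip_force: 35.1
t 42.2 pos [ 0.6289 -0.1764  0.1392] tilt [-5.e-04  4.e-04 -1.e+00] F [ 0.3  0.4 -1.1] gap 0.0395 grip 35.1
turn 0.09 shift mm [-1.3 -0.2 69.2]
```

```bash
python3 -m crank '[[0,[-1,0,15],[0,0,0]],[0,[0,0,22],[0,0,0]],[0,[0,0,18],[0,0,0]],[0,[0,0,10],[0,0,0]],[0,[0,0,5],[0,0,0]],[0,[0,0,0],[0,0,0]],[0,[0,0,0],[0,0,0]]]'
python3 -m crank '[[0,[0,0,5],[0,0,0]],[0,[0,0,7],[0,0,0]],[0,[0,0,6],[0,0,0]],[0,[0,0,3],[0,0,0]],[0,[0,0,1.5],[0,0,0]],[0,[0,0,0],[0,0,0]],[0,[0,0,0],[0,0,0]]]'
python3 -m crank '[[0,[0,0,1],[0,0,0]],[0,[0,0,1],[0,0,0]],[0,[0,0,0],[0,0,0]]]'
```

```text
time: 42.9
tool_pos: [0.6299, -0.1787, 0.0702]
tcp_rot: [0.702, 0.712, 0.0, 0.001]
ft_force: [-0.2, -0.4, -0.3]
finger_gap: 0.0398
grip_force: 35.1
time: 43.6
tool_pos: [0.6294, -0.1786, 0.047]
tcp_rot: [0.702, 0.712, 0.0, 0.0]
ft_force: [1.2, -0.3, 0.2]
finger_gap: 0.0394
grip_force: 35.1
time: 43.9
tool_pos: [0.6292, -0.1785, 0.0447]
tcp_rot: [0.702, 0.712, -0.0, -0.0]
ft_force: [-0.1, -0.2, -1.0]
finger_gap: 0.0394
grip_force: 35.1
```

```bash
python3 -m crank '[[0,[0,0,1],[0,0,0]],[0,[0,0,1],[0,0,0]],[0,[0,0,0],[0,0,0]],[0,[0,0,0],[0,0,0]]]'
```

```text
time: 44.3
tool_pos: [0.6294, -0.1786, 0.0433]
tcp_rot: [0.702, 0.712, -0.0, 0.0]
ft_force: [-1.7, 0.3, 4.3]
finger_gap: 0.0395
grip_force: 35.6
```

Contact with the floor. I release, rise and look.

```bash
python3 -m crank '[[0.58,[0,0,0],[0,0,0]],[0.58,[0,0,0],[0,0,0]],[0.58,[0,0,0],[0,0,0]],[0.58,[0,0,-8],[0,0,0]],[0.58,[0,0,-25],[0,0,0]],[0.58,[0,0,-35],[0,0,0]],[0.58,[0,0,-30],[0,0,0]],[0.58,[0,0,-20],[0,0,0]]]'
python3 -m crank '[[0.58,[-10,-20,-10],[0,0,0]],[0.58,[-10,-40,0],[0,0,0]],[0.58,[0,-40,0],[0,0,0]],[0.58,[0,-40,0],[0,0,0]],[0.58,[0,-40,0],[0,0,0]],[0.58,[0,-20,0],[0,0,0]],[0.58,[0,0,0],[0,0,0]],[0.58,[0,0,0],[0,0,0]]]'
python3 - <<'E'
from h import *
d=r.get_image('scene'); cv2.imwrite('pics/end.png',cv2.resize(d['img'][160:340,90:540,::-1],(800,320),interpolation=cv2.INTER_CUBIC))
c=w2px(d,[[.6,-.1457,.02]])[0].astype(int)
cv2.imwrite('pics/end2.png',cv2.resize(d['img'][c[1]-45:c[1]+45,c[0]-50:c[0]+50,::-1],None,fx=5,fy=5,interpolation=cv2.INTER_CUBIC))
E
```

```text
time: 45.1
tool_pos: [0.6304, -0.179, 0.1644]
tcp_rot: [0.702, 0.712, 0.001, 0.002]
ft_force: [-0.6, 0.8, -0.5]
finger_gap: 0.0497
grip_force: 0.0
time: 45.9
tool_pos: [0.4302, -0.2018, 0.1716]
tcp_rot: [0.702, 0.712, 0.0, 0.001]
ft_force: [0.6, -0.7, 0.9]
finger_gap: 0.0496
grip_force: 0.0
```

View pics/end.png

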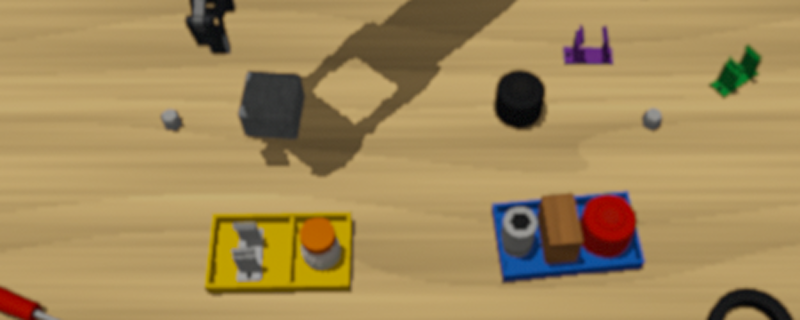

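View pics/end2.png

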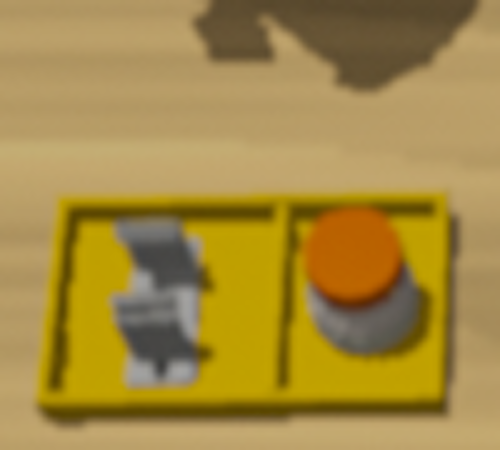

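Both kits are complete. In the wide crop, the yellow tray has the clip at (248,250) and the jar at (320,245), each upright in its pocket. The blue tray has socket, block and cover in a row at (565,230). The black cover and foam brick have not moved.

```bash
python3 -c "
from workcell import r
print(r.sign_off())"
```

```text
the job is handed in; nothing more can be done
None
```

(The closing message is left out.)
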